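Strip the slanting label dispenser for a roll change

ROBOT

A 6-joint arm with a two-finger parallel gripper is mounted at the origin on the work surface; the furniture and walls round the work are solid. World frame = base frame: x ahead of the robot, y to its left, z up, the work surface at z = 0. Lengths are in mm, angles in rad, forces in N, time in s.
With the tool pointing down it reaches from about 350 to 975 mm from the base axis. Payload 7.1 kg.
Tool frame: the origin (TCP) lies midway between the tips of the shut fingers; the grasp point (between the pads) lies 19 mm behind it (ctrl.grip_depth is the distance from the TCP to the grasp point, in mm); z points along the fingers, y is the line along which they close (so a half turn about z gives the same grasp; the last joint's range is limited). The gripper opens to 88 mm and grips with 3 to 60 N. Pads are 20 mm wide; open, the fingers measure 115 mm over their backs; the gripper's body (75 mm by 178 mm) begins 61 mm behind the grasp point.
Start: joints at [-0.019, 0.423, 1.63, -0, 1.089, -0.019], TCP at [624.984, 0.026, 222.675] pointing down, gripper open.
Joint ranges: [-3, 3], [-0.9, 2.11], [0.09, 2.58], [-1.31, 4.45], [0.11, 2.69], [-2.54, 2.54]. Speed limits (rad/s): [2.39, 2.39, 3.01, 3.14, 3.14, 3.14].

INTERFACE

Orientations are given as a rotation vector (axis times angle).
In Python, from workcell import get_obs, vision, ctrl gives the robot as it stands.
- The arm moves only by the tool step_arm, never from a script. Its argument "plan" is a list of rows, each a list of 7 numbers: the opening, from -1 (shut) to 1 (fully open), then the shift along the tool's x, y, z as a fraction of full scale, then the turn, a rotation vector about the tool's x, y, z as a fraction of full scale. In form: [[fingers, dx, dy, dz, wx, wy, wz], ...]. A call has 1 to 20 rows; each row shifts and turns the commanded pose from where the row before left it, along the tool's axes as they then stand; what a row does not reach is not made up. Full scale, the value 1, is 50 mm for a shift and 0.12 rad for a turn. A row lasts 1/8 s, in which the tool goes at most 62.5 mm and 10.7 degrees, less where a joint would pass 70% of its speed; a pose out of reach is approached as far as the arm can. A call with a number of a shift or a turn outside -1 to 1 is refused whole. A call with a gripper value outside its range is refused whole. The fingers move at their own pace and stop on an object; the grip force is fixed at half the most. Time passes only in rows, so rows that do not move let the fingers close. It gives the time, the measured TCP pose, the force, the opening and the grip force at its end, in the units of the state.
- get_obs(): the state, without advancing time (a new reading comes with each control period).
- vision.get_image(name): name is "scene" or "side" or "wrist"; returns a dict with "pixels" (400x640x3 uint8, red, green, blue), "depth" (400x640 float32, mm along the optical axis (not along the pixel's ray), 0 where there is no reading), "fx", "fy", "cx", "cy" (pixels), "k1" (the pictures are not rectified: a ray, as slopes to the right and down, at radius r is drawn at 1 + k1 r^2 times it, then the intrinsics apply), "T" (4x4, takes a point from camera to world coordinates); the wrist camera has in their place "T_tool_cam" (4x4, takes a point from camera to tool coordinates, whose origin is the TCP and whose axes are the flange's). Camera axes: x right, y down, z forward; pixel columns grow to the right and rows downward; lengths in mm; the calibration is good to about 2 mm. A picture is of the moment at which its call begins: read the wrist's pose just before it.
- ctrl.close_job(): hands the job in; it is judged then, once.
The state is a dict: "t": time; "qpos": joint angles; "qvel": joint speeds; "joint_torque": joint torques, N m; "ee_pos": TCP position; "orientation": TCP orientation; "ft_force": force on the tool from outside, world axes, zero at the start; "moment": the same for the moment, N m; "width": finger opening in mm; "grasp_force": force on a finger pad.
Only numpy, scipy, OpenCV 4.12 (cv2) and the standard library are available. Lean on these libraries where they do the work, as an engineer would, in place of code of your own. Each camera call takes 0.05 s, during which the arm holds its last target. There are 200 camera calls.

TASK

Strip the slanting label dispenser for a roll change: draw its close-fitting spindle straight out along its slanting axis without wrenching it, and stand it knob up in the clear plastic cup. Then lift the freed white label roll off the dispenser and set it on end, in the shallow steel tray, and let go. Keep the cup upright and leave the tape roll and the marker pen where they lie.

Things in the scene. Friction and masses are not known exactly. Their poses are not given: they have to be found in the camera images.
- dispenser: Aluminium label dispenser screwed to the table (immovable): base 140 x 110 x 8 mm (x -65 to +75, y +-55 mm), two cheeks and a 90 x 90 mm seat plate sloping 30 deg, its low edge towards the dispenser's -x. Origin: centre of the base's underside, z up. 101 mm high. A lip 36 mm long (along y) and 12 mm high at the seat's low side, 30 mm from the spindle axis, holds the roll.
- seat (a point): Point on the seat plate's upper face, on the spindle's axis, 78 mm above the table. z: out along the spindle axis (up, leaning 30 deg from vertical towards the dispenser's -x); x: uphill; y: level. Below it a steel sleeve of 15.5 mm bore guides the spindle from z = -6 to its closed bottom at -50 mm. Beside the roll at +-y is free room, for fingers above the plate.
- spindle: Loose steel spindle 138 mm long, 120 g: shaft 14 mm diameter, black ribbed knob 26 mm diameter from 98 to 138 mm. Origin: shaft tip; z towards the knob. Starts home: tip on the sleeve's bottom (50 mm below the seat point), through the roll, knob 8 mm above the roll. Only friction holds it. Raised 44 mm along the axis it leaves the sleeve, 90 mm the roll too.
- label_roll: White roll of blank labels, 58 mm diameter, 40 mm high, about 90 g, with a bore of roughly 20 mm. Origin: centre of its lower end face; z along its axis. At the start it lies with that face on the dispenser's seat plate, its axis the spindle's, downhill side against the lip; it stays there when the spindle is gone.
- cup: Clear plastic cup, open at the top, loose, 50 g, 94 mm rim diameter, 92 mm high, 66 mm bottom diameter, inner floor 4 mm above its origin. Origin: centre of its underside. Let go, the spindle stands or leans in it.
- tray: Shallow steel tray fixed to the table, 170 x 170 mm, 10 mm high rim 4 mm thick, floor 4 mm above the table. Origin: centre of its underside.
- tape: Roll of brown packing tape lying flat, 96 mm diameter, 48 mm high. Origin: centre of its underside. Bystander.
- marker: Red and white marker pen lying flat, 135 mm long along its y, 16 mm thick. Origin: underside at its middle. Bystander.
Not all that is in view belongs to the job. What is shaped like the tray but purple or yellow is not meant.

How it is judged (in metres and radians):
On the way, in this order (a step that is already met when the one before it is completed fails the run):
1. the spindle is drawn out of sleeve and roll, with the roll still on its seat (z of spindle in the frame of seat above 0.035 m and distance between label_roll and seat below 0.02 m).
2. the spindle stands let go in the upright cup, knob up, with the roll still on the dispenser (horizontal distance between spindle and cup below 0.04 m and z of spindle in the frame of cup below 0.02 m and angle between cup's own z axis and vertical below 0.12 rad and contact force between spindle and the fingers below 0.1 N and distance between label_roll and seat below 0.03 m), for 0.2 s.
At the end, for the whole second after the job is handed in: The spindle stands let go in the cup, tip within 20 mm of the cup's underside and 40 mm of its middle, cup upright within 7 deg; the label roll stands on end (within 6 deg) on the floor of the tray (its centre within 56 mm of the tray's middle both ways), let go and at rest (horizontal distance between spindle and cup below 0.04 m and z of spindle in the frame of cup below 0.02 m and angle between cup's own z axis and vertical below 0.12 rad and contact force between each of spindle, label_roll and the fingers below 0.1 N and x of label_roll in the frame of tray between -0.056 and 0.056 m and y of label_roll in the frame of tray between -0.056 and 0.056 m and z of label_roll in the frame of tray below 0.02 m and angle between the z axis of label_roll and the z axis of tray, either way round below 0.1 rad and linear speed of each of label_roll, spindle below 0.02 m/s and contact force between label_roll and tray above 0.1 N); the robot touches nothing.
It fails at once if the spindle is wrenched against the dispenser (more than 30 N) (contact force between spindle and dispenser above 30 N).
It fails at once if the cup is tipped over (angle between cup's own z axis and vertical above 0.5 rad).
It fails at once if the tape roll is shifted by 25 mm (distance of tape from where it was at the start of the episode above 0.025 m).
It fails at once if the marker pen is shifted by 25 mm (distance of marker from where it was at the start of the episode above 0.025 m).
It also fails if it takes over 70 s, if anything falls off the work surface, if the arm or the gripper's body presses on something with over 40 N, if the wrist force passes 120 N, or if a joint passes its speed limit or range.

## Working session

There is one attempt and no reset: what is moved stays moved. The work goes in short steps, Python scripts to look and compute and a tool call to move; the robot and the scene stay as the last step left them, time stands still between calls to the robot, and variables do not carry over. Pictures are saved under pics/ and viewed, at most 10 in all, crops included, and the job is handed in when it is done.

Besides the shell and the picture viewer there is one more tool, called after "Call:" in YAML: its name, and indented under it one key for each argument. step_arm: Moves the arm, as the interface text tells. Its arguments: {"type":"object","properties":{"plan":{"type":"array","items":{"type":"array","items":{"type":"number","minimum":-1,"maximum":1}}}},"required":["plan"]}

```bash
mkdir -p pics; cat > h.py <<'E'
import numpy as np, cv2, pickle
from workcell import get_obs, vision, ctrl
from scipy.spatial.transform import Rotation as R
def grab(n):
    o=get_obs(); im=vision.get_image(n)
    if n=='wrist':
        T=np.eye(4); T[:3,:3]=R.from_rotvec(o['orientation']).as_matrix(); T[:3,3]=o['ee_pos']; im['T']=T@im['T_tool_cam']
    return im
def rays(im,uv):
    uv=np.asarray(uv,float).reshape(-1,2)
    d=np.c_[(uv[:,0]-im['cx'])/im['fx'],(uv[:,1]-im['cy'])/im['fy']]; p=d.copy()
    for _ in range(20): p=d/(1+im['k1']*(p**2).sum(1,keepdims=True))
    return np.c_[p,np.ones(len(p))]
def onplane(im,uv,z):
    r=rays(im,uv)@im['T'][:3,:3].T; c=im['T'][:3,3]
    return c+r*((z-c[2])/r[:,2])[:,None]
def cloud(im):
    v,u=np.mgrid[:400,:640]; r=rays(im,np.c_[u.ravel(),v.ravel()])
    P=(r*im['depth'].reshape(-1,1))@im['T'][:3,:3].T+im['T'][:3,3]
    P[im['depth'].ravel()==0]=np.nan
    return P.reshape(400,640,3)
def project(im,P):
    q=(np.asarray(P,float).reshape(-1,3)-im['T'][:3,3])@im['T'][:3,:3]; p=q[:,:2]/q[:,2:]
    p=p*(1+im['k1']*(p**2).sum(1,keepdims=True)); return p*[im['fx'],im['fy']]+[im['cx'],im['cy']]
def save(n,px): cv2.imwrite('pics/'+n,cv2.cvtColor(px,cv2.COLOR_RGB2BGR))
E
python3 - <<'E'
from h import *
for n in ('scene','side'):
    im=grab(n); pickle.dump(im,open(n+'.pkl','wb')); save(n+'0.png',im['pixels']); print(n,im['T'].round(2).tolist(),im['fx'],im['k1'],(im['depth']>0).mean())
print(get_obs())
E
```

```text
scene [[-0.79, -0.31, 0.52, 18.93], [-0.61, 0.37, -0.7, 635.39], [0.03, -0.88, -0.48, 522.93], [0.0, 0.0, 0.0, 1.0]] 399.7525723857499 -0.03011411390584514 0.99607421875
side [[1.0, 0.04, -0.06, 564.83], [0.07, -0.64, 0.77, -710.62], [-0.01, -0.77, -0.64, 627.63], [0.0, 0.0, 0.0, 1.0]] 365.6960033111024 -0.051410631714380116 0.99033203125
{'t': 0.1, 'qpos': array([-1.89835618e-02,  4.23746971e-01,  1.63055949e+00, -5.42677456e-05,
        1.08862192e+00, -1.90105752e-02]), 'qvel': array([-0.00156815, -0.00103169, -0.00322639,  0.00055672, -0.00056257,
        0.00043998]), 'joint_torque': array([ 6.49496542e-04, -5.45618248e+01, -2.74323839e+01,  6.46709581e-02,
        1.88581715e-02,  1.54216096e-06]), 'ee_pos': array([6.24520597e+02, 3.02042832e-02, 2.22011587e+02]), 'orientation': array([-2.22072638e+00, -2.22084233e+00,  1.50910610e-03]), 'ft_force': array([-0.55103076, -0.34347801,  0.31002584]), 'moment': array([0.02717577, 0.00330108, 0.02378715]), 'grasp_force': 0.0, 'width': 87.63018102941231}
```

View pics/scene0.png

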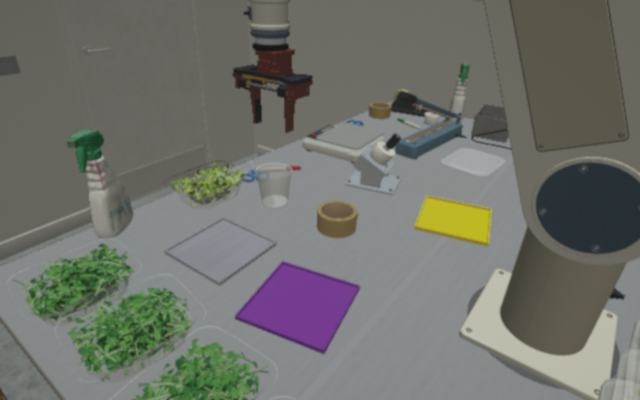

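View pics/side0.png

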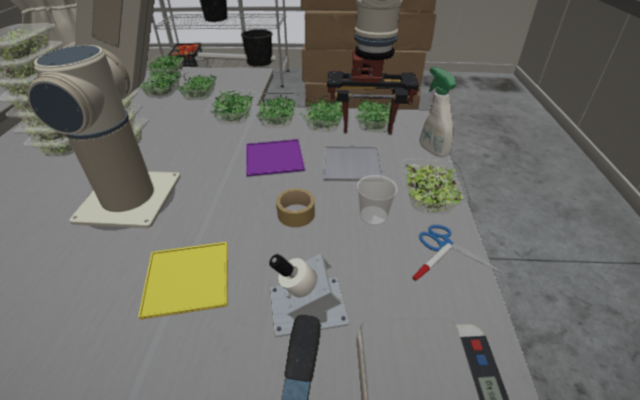

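Side view: dispenser (305,290) with knob (282,265) and white roll (296,278), cup (376,198), tape (296,207), marker (433,262). Tray candidates are grey (352,162), purple (275,157) and yellow (187,278), so I choose the grey one. Things that could pass for the spindle or roll are the black and blue tool handle (300,350) and the white-bodied marker (433,262); I choose the knob and roll on the dispenser. The scene view agrees: knob (392,141), grey tray (220,248), cup (275,185).

```bash
python3 - <<'E'
from h import *
s=pickle.load(open('side.pkl','rb')); c=pickle.load(open('scene.pkl','rb'))
crop=cv2.resize(s['pixels'][235:345,240:370],None,fx=5,fy=5,interpolation=cv2.INTER_CUBIC)
crop2=cv2.resize(c['pixels'][120:200,335:415],None,fx=3,fy=3,interpolation=cv2.INTER_CUBIC)
save('crop.png',np.hstack([crop,np.vstack([crop2,np.zeros((550-240,240,3),np.uint8)])])[:,:800])
for n,im,box in (('side',s,(260,245,345,330)),('scene',c,(340,125,410,195))):
    P=cloud(im); u0,v0,u1,v1=box; g=im['pixels'].max(2); sub=np.zeros(g.shape,bool); sub[v0:v1,u0:u1]=1
    k=sub&(g<70)&(P[...,2]>90)
    print(n,'knob n',k.sum(),np.nanmean(P[k],0).round(1) if k.any() else '', np.argwhere(k).mean(0))
    w=sub&(g>190)&(P[...,2]>70); print('roll n',w.sum(),np.nanmean(P[w],0).round(1))
    for l,(a,b) in {'tab':((-50,50))and(0,0)}.items(): pass
P=cloud(s)
for l,(u,v) in dict(tray=(352,162),tbl=(240,200),tape=(296,193),marker=(430,265),yellow=(187,278)).items(): print(l,P[v-2:v+3,u-2:u+3].reshape(-1,3).mean(0).round(1))
# base plate corners visible in side (by eye), plane z=8
print(onplane(s,[(277,333),(347,322),(270,290),(335,262)],8).round(1))
# tray: mask by colour in side
hsv=cv2.cvtColor(s['pixels'],cv2.COLOR_RGB2HSV); print('traycol',s['pixels'][162,352],'table',s['pixels'][185,340])
# tape top ring, cup rim
b=((hsv[...,0]>8)&(hsv[...,0]<25)&(hsv[...,1]>90)); b[:, :270]=0; b[:,322:]=0; b[:185]=0;b[230:]=0
q=P[b]; print('tape',b.sum(),np.nanmax(q[:,2])); t=q[q[:,2]>44]; print(cv2.minEnclosingCircle(t[:,:2].astype(np.float32)))
sub=P[170:225,350:402].reshape(-1,3); sub=sub[(sub[:,2]>82)&(sub[:,2]<100)]; print('cup',len(sub),cv2.minEnclosingCircle(sub[:,:2].astype(np.float32)) if len(sub) else 0)
E
```

```text
side knob n 663 [ 505.4 -402.5  190.2] [296.28355958 294.70437406]
roll n 0 [nan nan nan]
scene knob n 104 [ 468.7 -301.9  135.5] [141.57692308 392.49038462]
roll n 20 [ 489.6 -306.   109.8]
tray [603.2 197.    4.3]
tbl [306.2   9.3   0.6]
tape [458.1   2.6  37. ]
marker [ 767.1 -193.8   13.1]
yellow [ 252.2 -252.3    3.6]
[[ 462.7 -366.7    8. ]
 [ 590.6 -336.2    8. ]
 [ 434.4 -273.6    8. ]
 [ 563.7 -192.5    8. ]]
traycol [133 134 139] table [132 133 132]
tape 698 50.11617215021363
((461.4403076171875, -41.78076171875), 44.98452377319336)
cup 330 ((656.163330078125, -30.557361602783203), 48.020469665527344)<stdin>:10: RuntimeWarning: Mean of empty slice
```

View pics/crop.png

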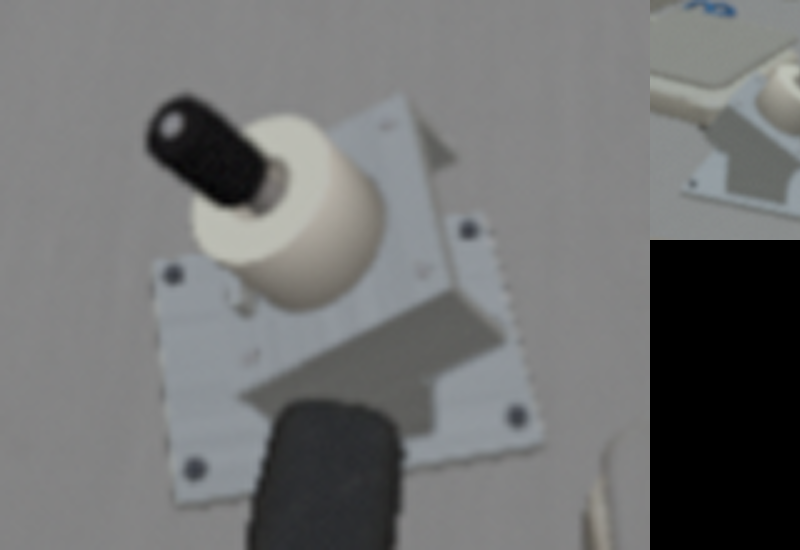

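The crop confirms the dispenser: black knob, white roll against the small lip at (245,300), and seat low edge towards the upper left. A dark handle (320,450) stands in front of it at close range, so I check that as an obstacle.

```bash
python3 - <<'E'
from h import *
s=pickle.load(open('side.pkl','rb')); c=pickle.load(open('scene.pkl','rb'))
Ps,Pc=cloud(s),cloud(c)
K=[]
for n,im,P,(u0,v0,u1,v1) in (('side',s,Ps,(262,248,297,282)),('scene',c,Pc,(380,130,405,150))):
    g=im['pixels'].max(2); m=np.zeros(g.shape,np.uint8); m[v0:v1,u0:u1]=(g[v0:v1,u0:u1]<75)
    nn,lab,st,ce=cv2.connectedComponentsWithStats(m); i=1+st[1:,4].argmax(); K.append(ce[i]); print(n,st[i],ce[i],np.nanmedian(P[lab==i],0).round(1), onplane(im,ce[i],137).round(1))
A=[];b=[]
for im,uv in zip((s,c),K):
    d=im['T'][:3,:3]@rays(im,uv)[0]; d/=np.linalg.norm(d); M=np.eye(3)-np.outer(d,d); A.append(M); b.append(M@im['T'][:3,3])
X=np.linalg.lstsq(np.vstack(A),np.hstack(b),rcond=None)[0]; print('knob tri',X.round(1))
q=onplane(s,[(270.6,287),(275,336),(348,323),(337,277.4)],8); print('base',q[:,:2].round(1), [np.linalg.norm(q[i]-q[(i+1)%4]).round(1) for i in range(4)])
# handle obstacle & others: points with z>20 in region
h=Ps[315:400,270:325].reshape(-1,3); h=h[h[:,2]>60]; print('handle',h.min(0).round(),h.max(0).round())
for u,v in ((302,330),(300,360),(296,390),(362,360),(485,370),(320,200)): print((u,v),Ps[v,u].round())
# tray: edges from height >6 pts
m=(Ps[...,2]>2.5)&(Ps[...,2]<16); sub=np.zeros_like(m); sub[138:190,310:395]=1; t=Ps[m&sub]; t=t[(abs(t[:,0]-603)<130)&(abs(t[:,1]-197)<130)]
print('tray',len(t),cv2.minAreaRect(t[:,:2].astype(np.float32)))
m=(Pc[...,2]>2.5)&(Pc[...,2]<16); sub=np.zeros_like(m); sub[215:285,160:280]=1; t=Pc[m&sub]; print('tray scene',len(t),cv2.minAreaRect(t[:,:2].astype(np.float32)))
print('tray corners scene',onplane(c,[(166,250),(224,219),(275,243),(217,280)],10)[:,:2].round(1))
# scene view: all points high near work
for n,P in(('scene',Pc),('side',Ps)):
    f=P.reshape(-1,3); f=f[(f[:,0]>380)&(f[:,0]<620)&(f[:,1]>-520)&(f[:,1]<-150)&(f[:,2]>15)&(f[:,2]<500)]
    H,xe,ye=np.histogram2d(f[:,0],f[:,1],[range(380,621,40),range(-520,-149,40)]) if 0 else (0,0,0)
    for y in range(-520,-150,40):
        r=[]
        for x in range(380,620,40):
            k=(f[:,0]>=x)&(f[:,0]<x+40)&(f[:,1]>=y)&(f[:,1]<y+40); r.append(int(f[k,2].max()) if k.sum()>2 else 0)
        print(n,y,r)
sub=Pc[155:212,250:300].reshape(-1,3); sub=sub[(sub[:,2]>84)&(sub[:,2]<99)]; print('cup',len(sub),cv2.minEnclosingCircle(sub[:,:2].astype(np.float32)))
E
```

```text
side [269 254  25  22 319] [281.28213166 265.29153605] [ 474.2 -319.3  145.1] [[ 472.6 -313.1  137. ]]
scene [387 134  13  15 117] [392.82051282 141.34188034] [ 468.1 -301.9  135.8] [[ 467.1 -300.7  137. ]]
knob tri [ 471.7 -310.1  133.1]
base [[ 434.4 -266.2]
 [ 459.9 -372.9]
 [ 592.5 -338.2]
 [ 569.1 -233.6]] [np.float64(109.7), np.float64(137.0), np.float64(107.1), np.float64(138.6)]
handle [ 509. -551.  190.] [ 550. -463.  234.]
(302, 330) [ 528. -484.  229.]
(300, 360) [ 528. -514.  217.]
(296, 390) [ 526. -543.  203.]
(362, 360) [ 614. -425.   42.]
(485, 370) [ 810. -434.   45.]
(320, 200) [518.  21.   1.]
tray 1916 ((602.0610961914062, 199.1917266845703), (253.4204864501953, 257.6083679199219), 89.77324676513672)
tray scene 2301 ((558.8179931640625, 193.52203369140625), (261.4807434082031, 172.10279846191406), 1.835092306137085)
tray corners scene [[676.3 281.7]
 [676.6 122.3]
 [516.7 117. ]
 [519.8 276.3]]
scene -520 [0, 0, 50, 224, 51, 58]
scene -480 [0, 0, 0, 230, 229, 57]
scene -440 [0, 0, 0, 0, 0, 57]
scene -400 [0, 0, 0, 0, 0, 58]
scene -360 [0, 0, 151, 118, 97, 27]
scene -320 [0, 151, 154, 122, 97, 0]
scene -280 [0, 0, 114, 114, 95, 0]
scene -240 [0, 0, 0, 0, 0, 0]
scene -200 [0, 0, 0, 0, 0, 0]
scene -160 [0, 0, 0, 0, 0, 0]
side -520 [0, 0, 0, 231, 231, 62]
side -480 [0, 0, 0, 234, 232, 62]
side -440 [0, 0, 0, 0, 0, 63]
side -400 [0, 0, 0, 0, 0, 63]
side -360 [0, 149, 156, 123, 101, 0]
side -320 [0, 153, 159, 127, 101, 0]
side -280 [0, 0, 118, 102, 102, 0]
side -240 [0, 0, 0, 0, 0, 0]
side -200 [0, 0, 0, 0, 0, 0]
side -160 [0, 0, 0, 0, 0, 0]
cup 174 ((655.3003540039062, -30.008230209350586), 49.28334426879883)
```

```bash
cat >> h.py <<'E'
def axes(psi):
    x=np.array([np.cos(psi),np.sin(psi),0]); y=np.array([-np.sin(psi),np.cos(psi),0]); u=np.array([0,0,1.])
    a=.8660254*u-.5*x; return x,y,a
def Rtool(psi,sgn=1):   # tool z=-a, tool y=sgn*y
    x,y,a=axes(psi); z=-a; yy=sgn*y; return np.c_[np.cross(yy,z),yy,z]
def delta(Rt,pt):
    o=get_obs(); R0=R.from_rotvec(o['orientation']).as_matrix(); p=np.array(o['ee_pos'])
    w=R.from_matrix(R0.T@Rt).as_rotvec(); sh=Rt.T@(np.array(pt)-p)
    print('turn/0.12',(w/.12).round(3),'shift after turn (target tool axes)/50',(sh/50).round(3),'now',p.round(1),'F',np.round(o['ft_force'],1),'t',o['t'],'w',o['width'])
    return o
E
python3 - <<'E'
from h import *
psi=np.radians(13.7); x,y,a=axes(psi); seat=np.array([504.5,-301,78])
for sg in (1,-1): delta(Rtool(psi,sg),seat+190*a)
print(vision.get_image('wrist')['T_tool_cam'].round(2))
E
```

```text
turn/0.12 [ -3.945  -3.103 -14.693] shift after turn (target tool axes)/50 [ 4.695 -5.281 -3.185] now [624.5   0.  222. ] F [-0.6 -0.3  0.3] t 0.1 w 87.63018102941231
turn/0.12 [-2.91   3.701 10.825] shift after turn (target tool axes)/50 [-4.695  5.281 -3.185] now [624.5   0.  222. ] F [-0.6 -0.3  0.3] t 0.1 w 87.63018102941231
[[-0.0000e+00 -9.6000e-01 -2.9000e-01  7.8730e+01]
 [ 1.0000e+00 -0.0000e+00  0.0000e+00  3.0000e-02]
 [-0.0000e+00 -2.9000e-01  9.6000e-01 -1.6349e+02]
 [ 0.0000e+00  0.0000e+00  0.0000e+00  1.0000e+00]]
```

Call:
step_arm:
  plan:
    - [1,0,0,0,-0.265,0.336,0.984]
    - [1,0,0,0,-0.265,0.336,0.984]
    - [1,0,0,0,-0.265,0.336,0.984]
    - [1,0,0,0,-0.265,0.336,0.984]
    - [1,0,0,0,-0.265,0.336,0.984]
    - [1,0,0,0,-0.265,0.336,0.984]
    - [1,0,0,0,-0.265,0.336,0.984]
    - [1,0,0,0,-0.265,0.336,0.984]
    - [1,0,0,0,-0.265,0.336,0.984]
    - [1,0,0,0,-0.265,0.336,0.984]
    - [1,0,0,0,-0.265,0.336,0.984]
    - [1,0,0,0,0,0,0]

```text
t: 1.65
ee_pos: [623.9, 0.4, 222.0]
orientation: [-2.956, -0.357, -0.791]
ft_force: [-0.5, 0.2, 1.1]
width: 88.1
grasp_force: 0.0
```

Call:
step_arm:
  plan:
    - [1,-0.47,0.528,-0.318,0,0,0]
    - [1,-0.47,0.528,-0.318,0,0,0]
    - [1,-0.47,0.528,-0.318,0,0,0]
    - [1,-0.47,0.528,-0.318,0,0,0]
    - [1,-0.47,0.528,-0.318,0,0,0]
    - [1,-0.47,0.528,-0.318,0,0,0]
    - [1,-0.47,0.528,-0.318,0,0,0]
    - [1,-0.47,0.528,-0.318,0,0,0]
    - [1,-0.47,0.528,-0.318,0,0,0]
    - [1,-0.47,0.528,-0.318,0,0,0]
    - [1,0,0,0,0,0,0]
    - [1,0,0,0,0,0,0]

```text
t: 3.15
ee_pos: [412.6, -323.2, 242.7]
orientation: [-2.955, -0.357, -0.794]
ft_force: [0.5, 0.1, 0.2]
width: 87.8
grasp_force: 0.0
```

```bash
python3 - <<'E'
from h import *
psi=np.radians(13.7); x,y,a=axes(psi); seat=np.array([504.5,-301,78])
o=delta(Rtool(psi,-1),seat+190*a); print(o['qpos'].round(2))
im=grab('wrist'); pickle.dump(im,open('w1.pkl','wb')); save('w1.png',im['pixels'])
print(project(im,[seat+88*a,seat+40*a,seat]).round(1))
E
```

```text
turn/0.12 [ 0.002 -0.01   0.01 ] shift after turn (target tool axes)/50 [-0.01   0.004 -0.001] now [ 412.6 -323.2  242.7] F [0.5 0.1 0.2] t 3.15 w 87.83095868607921
[-0.97  0.19  2.03  0.68  0.84 -0.08]
[[319.  198.4]
 [318.9 186.3]
 [318.9 178.6]]
```

View pics/w1.png

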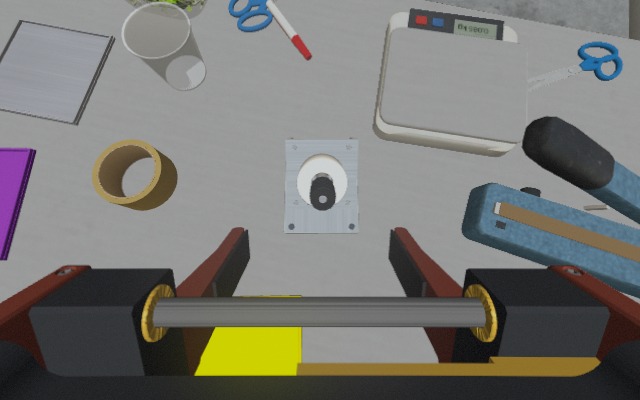

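Wrist view: the knob top is at (322,199), on the white roll centred (322,181), and the dispenser base spans (285..358,138..233). The predicted spindle is at about (319,198), so only a small correction is needed. I measure it precisely.

```bash
python3 - <<'E'
from h import *
psi=np.radians(13.7); x,y,a=axes(psi); seat=np.array([504.5,-301,78])
im=pickle.load(open('w1.pkl','rb')); px=im['pixels']; P=cloud(im); print(im['fx'])
g=px.max(2); m=np.zeros(g.shape,np.uint8); m[170:216,300:345]=g[170:216,300:345]<80
nn,lab,st,ce=cv2.connectedComponentsWithStats(m); i=1+st[1:,4].argmax(); mk=(lab==i).astype(np.uint8); print('knob',st[i],ce[i])
w=np.zeros(g.shape,np.uint8); w[150:216,290:355]=((px.min(2)[150:216,290:355]>175)&(P[150:216,290:355,2]>85)); 
print('px roll',px[165,322],'plate',px[150,300])
nn,lab,st,ce=cv2.connectedComponentsWithStats(w); i=1+st[1:,4].argmax(); print('roll',st[i],ce[i])
loc=lambda Q:np.c_[(Q-seat)@x,(Q-seat)@y,(Q-seat)@a]
q=P[mk>0]; k=q[(q-seat)@a>80]; print('knob top pts',len(k),np.nanmedian(loc(k),0).round(1))
q=P[lab==i]; l=loc(q); print('roll z quant',np.nanquantile(l[:,2],[.1,.5,.9]).round(1), 'y range',np.nanquantile(l[:,1],[.01,.99]).round(1))
# y of axis: midpoint of left and right silhouette columns by row
for nm,M in(('knob',mk),('roll',(lab==i)|(mk>0))):
    e=[(np.flatnonzero(M[v])[[0,-1]].mean(),v,np.ptp(np.flatnonzero(M[v]))) for v in range(155,215,4) if M[v].sum()>6]; print(nm,[(round(float(b),1),int(v),int(c)) for b,v,c in e])
# base edges: plate columns on rows
cn=onplane(im,[(286,138),(285.5,233),(358,138),(358.5,234)],8); print(cn[:,:2].round(1))
for A,B in((0,1),(2,3)): d=cn[A]-cn[B]; print(np.degrees(np.arctan2(d[1],d[0])).round(2),np.linalg.norm(d))
print('cup/tape checks', onplane(im,[(157,35)],92).round(0))
E
```

```text
283.61285999052217
knob [310 177  25  33 611] [322.17021277 192.8690671 ]
px roll [205 209 208] plate [164 172 177]
roll [ 297  157   50   48 1201] [321.29891757 176.59783514]
knob top pts 456 [-41.5  -3.   87.1]
roll z quant [38.1 39.1 40. ] y range [-30.1  24.8]
knob [(322.0, 179, 12), (321.5, 183, 19), (322.0, 187, 22), (322.5, 191, 23), (322.0, 195, 24), (322.5, 199, 23), (322.5, 203, 21), (322.5, 207, 15)]
roll [(321.5, 159, 19), (321.5, 163, 31), (321.5, 167, 39), (321.5, 171, 43), (321.5, 175, 47), (321.5, 179, 49), (321.5, 183, 49), (321.5, 187, 49), (321.5, 191, 47), (321.5, 195, 43), (322.0, 199, 36), (320.5, 203, 25), (322.5, 207, 15)]
[[ 578.6 -229.4]
 [ 433.2 -268.3]
 [ 605.8 -340.3]
 [ 457.2 -372.4]]
15.0 150.49910216678595
12.17 152.04211949026822
cup/tape checks [[649. -35.  92.]]
```

```bash
python3 - <<'E'
from h import *
psi=np.radians(13.7); x,y,a=axes(psi); xh=np.cross(y,a); seat=np.array([504.5,-301,78])-3*y
im=pickle.load(open('w1.pkl','rb')); P=cloud(im)
print('knob bottom edge pred',project(im,[seat+88*a-13*xh]).round(1),'obs row 209.5')
print('knob sides',project(im,[seat+88*a-13*y,seat+88*a+13*y]).round(1),'obs 310..334.5')
print('roll uphill rim top',project(im,[seat+40*a+29*xh]).round(1),'obs 157; lower',project(im,[seat+29*xh]).round(1))
print('roll sides',project(im,[seat+40*a-29*y,seat+40*a+29*y]).round(1),'obs 297..346')
Q=P[196:206,316:330].reshape(-1,3)-seat; print(np.nanmedian(Q@a),)
Q=P.reshape(-1,3)-seat; l=np.c_[Q@xh,Q@y,Q@a]
t=l[(abs(l[:,2]-88)<3)&(np.hypot(l[:,0],l[:,1])<25)]; print('knob top',len(t),t.mean(0).round(1),cv2.minEnclosingCircle(t[:,:2].astype(np.float32)))
t=l[(abs(l[:,2]-40)<3)&(np.hypot(l[:,0],l[:,1])<45)]; print('roll top',len(t),t.mean(0).round(1),t.min(0).round(1),t.max(0).round(1),cv2.minEnclosingCircle(t[:,:2].astype(np.float32)))
t=l[(abs(l[:,2])<4)&(np.hypot(l[:,0],l[:,1])<75)]; print('plate',t.min(0).round(1),t.max(0).round(1),t[:,2].mean())
E
```

```text
knob bottom edge pred [[322. 211.]] obs row 209.5
knob sides [[335.3 198.4]
 [308.7 198.4]] obs 310..334.5
roll uphill rim top [[321.6 160.9]] obs 157; lower [[321.3 155.8]]
roll sides [[347.  186.3]
 [296.1 186.3]] obs 297..346
87.52600031481475
knob top 494 [ 0.2 -0.  87.2] ((-0.4203890562057495, -0.07043153047561646), 12.877311706542969)
roll top 1211 [10.2  0.4 39.1] [-22.6 -28.   37. ] [32.2 29.1 41.4] ((3.453518867492676, 0.11369418352842331), 28.99513816833496)
plate [-40.3 -44.9  -3.7] [49.6 45.3  3.9] -0.8054159632167338
```

Call:
step_arm:
  plan:
    - [1,0,0.06,0,0,0,0]
    - [0.5,0,0,0.6,0,0,0]
    - [0.0,0,0,0.6,0,0,0]
    - [0.0,0,0,0.6,0,0,0]
    - [-0.1,0,0,0.5,0,0,0]
    - [-0.1,0,0,0.3,0,0,0]
    - [-0.1,0,0,0.18,0,0,0]
    - [-0.1,0,0,0,0,0,0]
    - [-0.1,0,0,0,0,0,0]

```text
t: 4.32
ee_pos: [481.0, -310.3, 123.2]
orientation: [-2.956, -0.356, -0.795]
ft_force: [-0.5, -0.2, 0.9]
width: 39.7
grasp_force: 0.0
```

```bash
python3 - <<'E'
from h import *
psi=np.radians(13.7); x,y,a=axes(psi); xh=np.cross(y,a); seat=np.array([504.5,-301,78])-3*y
o=delta(Rtool(psi,-1),seat+51*a)
im=grab('wrist'); pickle.dump(im,open('w2.pkl','wb')); save('w2.png',im['pixels'])
P=cloud(im); Q=P.reshape(-1,3)-seat; l=np.c_[Q@xh,Q@y,Q@a]
t=l[(abs(l[:,2]-87.5)<3)&(np.hypot(l[:,0],l[:,1])<16)]; print('knob top',len(t),t.mean(0).round(1),t.min(0).round(1),t.max(0).round(1))
print(project(im,[seat+88*a,seat+48*a]).round(1))
E
```

```text
turn/0.12 [ 0.014 -0.014  0.006] shift after turn (target tool axes)/50 [-0.017 -0.01   0.013] now [ 481.  -310.3  123.2] F [-0.5 -0.2  0.9] t 4.325 w 39.69738726905031
knob top 1715 [ 1.  -0.1 87.1] [-13.  -12.9  84.5] [13.3 12.4 89.8]
[[318.1 277.2]
 [318.1 242.8]]
```

View pics/w2.png

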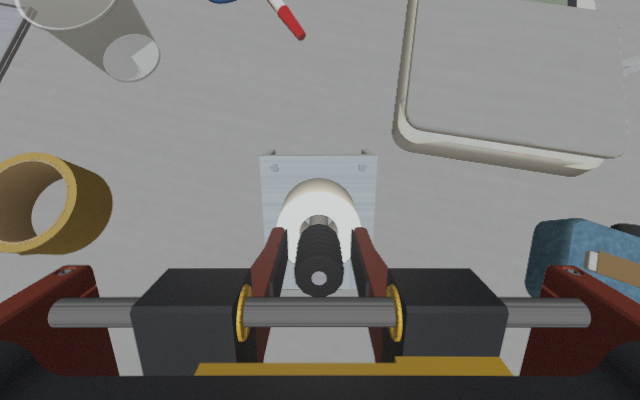

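The knob (319,278) is centred between the fingers and clear of the roll, so I close on it.

Call:
step_arm:
  plan:
    - [-0.36,0,0,0,0,0,0]
    - [-0.36,0,0,0,0,0,0]
    - [-0.4,0,0,0,0,0,0]
    - [-0.44,0,0,0,0,0,0]
    - [-0.5,0,0,0,0,0,0]
    - [-1,0,0,0,0,0,0]

```text
t: 5.12
ee_pos: [480.9, -310.0, 122.6]
orientation: [-2.955, -0.355, -0.794]
ft_force: [-2.0, -0.8, 2.7]
width: 26.0
grasp_force: 30.0
```

Call:
step_arm:
  plan:
    - [-1,0,0,0,0,0,0]
    - [-1,0,0,0,0,0,0]
    - [-1,0,0,0,0,0,0]

```text
t: 5.5
ee_pos: [480.9, -310.0, 122.6]
orientation: [-2.955, -0.355, -0.794]
ft_force: [-2.5, -0.5, 3.9]
width: 25.5
grasp_force: 30.0
```

Call:
step_arm:
  plan:
    - [-1,0,0,-0.1,0,0,0]
    - [-1,0,0,-0.1,0,0,0]
    - [-1,0,0,0,0,0,0]

```text
t: 5.88
ee_pos: [475.9, -311.4, 131.5]
orientation: [-2.956, -0.355, -0.794]
ft_force: [-0.6, -0.5, -0.8]
width: 25.4
grasp_force: 30.0
```

Call:
step_arm:
  plan:
    - [-1,0,0,-0.15,0,0,0]
    - [-1,0,0,-0.15,0,0,0]
    - [-1,0,0,-0.15,0,0,0]

```text
t: 6.25
ee_pos: [464.8, -314.0, 151.2]
orientation: [-2.956, -0.355, -0.794]
ft_force: [0.2, -0.5, -0.9]
width: 25.7
grasp_force: 30.0
```

Call:
step_arm:
  plan:
    - [-1,0,0,-0.2,0,0,0]
    - [-1,0,0,-0.2,0,0,0]
    - [-1,0,0,-0.2,0,0,0]
    - [-1,0,0,-0.2,0,0,0]
    - [-1,0,0,-0.2,0,0,0]
    - [-1,0,0,-0.2,0,0,0]
    - [-1,0,0,-0.2,0,0,0]
    - [-1,0,0,-0.2,0,0,0]
    - [-1,0,0,-0.2,0,0,0]
    - [-1,0,0,-0.2,0,0,0]
    - [-1,0,0,-0.2,0,0,0]
    - [-1,0,0,0,0,0,0]

```text
t: 7.75
ee_pos: [411.5, -327.3, 246.7]
orientation: [-2.956, -0.355, -0.795]
ft_force: [0.5, -0.8, -1.5]
width: 25.3
grasp_force: 30.0
```

```bash
python3 - <<'E'
from h import *
psi=np.radians(13.7); x,y,a=axes(psi); xh=np.cross(y,a); seat=np.array([504.5,-301,78])-3*y
o=get_obs(); print('TCP s',(o['ee_pos']-seat)@a,'spindle tip s',(o['ee_pos']-seat)@a-101)
im=grab('side'); pickle.dump(im,open('s1.pkl','wb')); save('s1.png',cv2.resize(im['pixels'][120:345,200:440],None,fx=2.5,fy=2.5))
# downward pose, keep tool x azimuth (fingers along y_d)
Rt=np.c_[x,-y,[0,0,-1.]]; delta(Rt,o['ee_pos'])
E
```

```text
TCP s 194.37682267515078 spindle tip s 93.37682267515078
turn/0.12 [ 0.014 -4.376 -0.   ] shift after turn (target tool axes)/50 [-0.001  0.005 -0.01 ] now [ 411.4 -327.   246.2] F [-0.  -0.6 -1.2] t 7.8 w 25.4174335231301
```

View pics/s1.png

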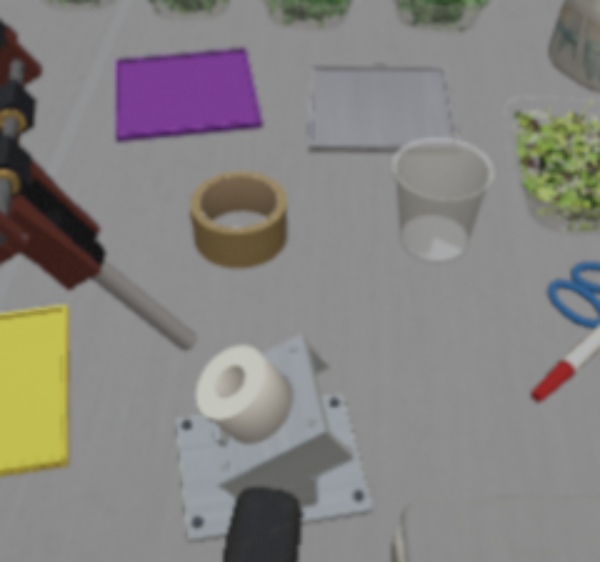

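The spindle hangs straight in the gripper, and the roll is still on the seat (238,390). I turn it upright, then travel to the cup.

Call:
step_arm:
  plan:
    - [-1,0,0,-0.2,0,-0.7,0]
    - [-1,0,0,-0.2,0,-0.735,0]
    - [-1,0,0,0,0,-0.735,0]
    - [-1,0,0,0,0,-0.735,0]
    - [-1,0,0,0,0,-0.735,0]
    - [-1,0,0,0,0,-0.735,0]
    - [-1,0,0,0,0,0,0]

```text
t: 8.68
ee_pos: [403.6, -328.3, 263.0]
orientation: [3.119, 0.378, 0.0]
ft_force: [-0.2, 0.7, -1.3]
width: 25.3
grasp_force: 30.0
```

```bash
python3 - <<'E'
from h import *
psi=np.radians(13.7); x,y,a=axes(psi)
Rt=np.c_[x,-y,[0,0,-1.]]; 
s=pickle.load(open('s1.pkl','rb'))
print('rim/floor side',onplane(s,(376.8,191.2),92)[0].round(1),onplane(s,(374.4,215.2),4)[0].round(1))
# rim extremes by eye in s1 crop: left(391,165) right(493,168) top(442,138) bottom(442,216)?
e=np.array([(391,170),(493,173),(442,138)])/2.5+[200,120]; print(onplane(s,e,92).round(1))
c=pickle.load(open('scene.pkl','rb')); crop=c['pixels'][155:215,245:305]; s2=s['pixels'][165:230,345:410]
w=pickle.load(open('w1.pkl','rb'))['pixels'][0:100,110:220]
save('cup.png',np.hstack([cv2.resize(i,(266,300),interpolation=cv2.INTER_CUBIC) for i in (crop,s2,w)]))
delta(Rt,[655,-31,260])
E
```

```text
rim/floor side [654.4 -46.6  92. ] [657.6 -33.3   4. ]
[[607.3 -37.4  92. ]
 [702.4 -36.5  92. ]
 [658.   15.7  92. ]]
turn/0.12 [ 0.002 -0.002  0.019] shift after turn (target tool axes)/50 [ 6.293 -4.586  0.06 ] now [ 403.6 -328.3  263. ] F [-0.2  0.7 -1.3] t 8.675 w 25.3251633934609
```

View pics/cup.png

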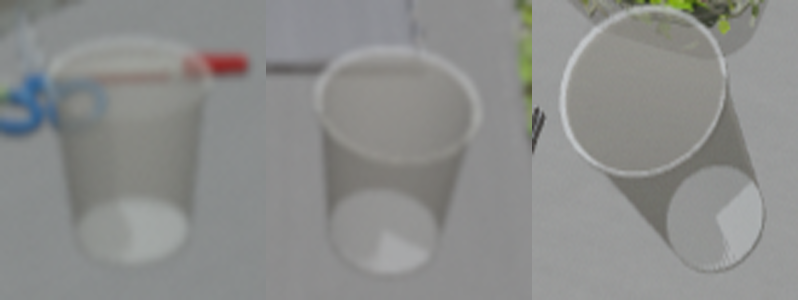

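The crops show the cup rim centred at (377.5,187.5) in the side view and at (156.5,30.5) in the wrist view. The base in the wrist view is at (185,72).

```bash
python3 - <<'E'
from h import *
s=pickle.load(open('s1.pkl','rb')); w=pickle.load(open('w1.pkl','rb'))
print('side rim l,r,t,b',onplane(s,[(357,187.5),(398,188),(377.5,174.75),(377,200.3)],92)[:,:2].round(1).tolist())
print('wrist rim',onplane(w,[(122.4,30.5),(190.6,30.5),(156.5,2.3),(156.5,58.7)],92)[:,:2].round(1).tolist(),'floor',onplane(w,(184.8,72.3),2)[0].round(1))
print('side floor',onplane(s,((385-266)/266*65+345,232/300*65+165),2)[0].round(1))
E
```

```text
side rim l,r,t,b [[608.8, -35.4], [704.7, -31.9], [659.8, 17.7], [652.9, -79.2]]
wrist rim [[643.9, 13.9], [667.0, -77.4], [700.5, -14.3], [612.6, -48.2]] floor [656.8 -29.    2. ]
side floor [657.  -31.5   2. ]
```

Call:
step_arm:
  plan:
    - [-1,0.631,-0.458,0,0,0,0]
    - [-1,0.631,-0.458,0,0,0,0]
    - [-1,0.631,-0.458,0,0,0,0]
    - [-1,0.631,-0.458,0,0,0,0]
    - [-1,0.631,-0.458,0,0,0,0]
    - [-1,0.631,-0.458,0,0,0,0]
    - [-1,0.631,-0.458,0,0,0,0]
    - [-1,0.631,-0.458,0,0,0,0]
    - [-1,0.631,-0.458,0,0,0,0]
    - [-1,0.631,-0.458,0,0,0,0]
    - [-1,0,0,0,0,0,0]
    - [-1,0,0,0.3,0,0,0]
    - [-1,0,0,0.3,0,0,0]
    - [-1,0,0,0.2,0,0,0]
    - [-1,0,0,0,0,0,0]

```text
t: 10.55
ee_pos: [653.9, -32.3, 221.8]
orientation: [3.119, 0.374, -0.004]
ft_force: [0.4, 0.0, -0.7]
width: 25.4
grasp_force: 30.0
```

```bash
python3 - <<'E'
from h import *
psi=np.radians(13.7); x,y,a=axes(psi)
delta(np.c_[x,-y,[0,0,-1.]],[656,-31,115])
im=grab('side'); save('s2.png',cv2.resize(im['pixels'][50:240,290:460],None,fx=3,fy=3,interpolation=cv2.INTER_CUBIC))
print(project(im,[[656,-31,222-101],[656,-31,92],[656,-31,4]]).round(1))
E
```

```text
turn/0.12 [ 0.002  0.02  -0.006] shift after turn (target tool axes)/50 [ 0.048 -0.015  2.136] now [653.9 -32.3 221.8] F [ 0.4  0.  -0.7] t 10.55 w 25.44823592218162
[[378.3 177.2]
 [377.1 187. ]
 [373.7 214.5]]
```

View pics/s2.png

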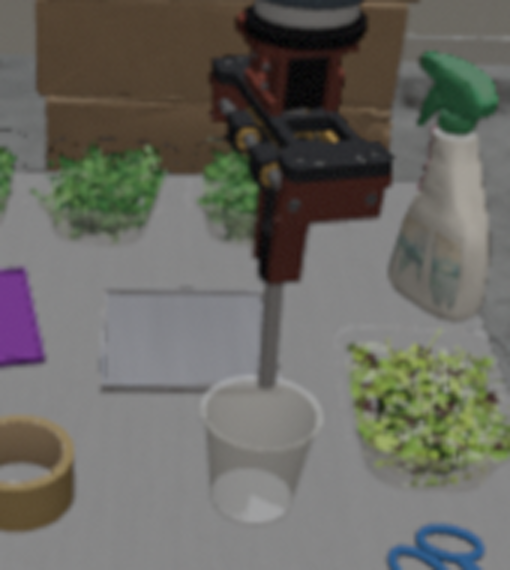

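The spindle tip shows at crop (266,387), about (378.7,179) in the full picture, where predicted and centred over the cup. I lower it.

Call:
step_arm:
  plan:
    - [-1,0.05,-0.015,0.2,0,0,0]
    - [-1,0,0,0.4,0,0,0]
    - [-1,0,0,0.4,0,0,0]
    - [-1,0,0,0.4,0,0,0]
    - [-1,0,0,0.4,0,0,0]
    - [-1,0,0,0.2,0,0,0]
    - [-1,0,0,0.1,0,0,0]
    - [-1,0,0,0,0,0,0]
    - [-1,0,0,0,0,0,0]

```text
t: 11.72
ee_pos: [657.6, -30.7, 119.0]
orientation: [3.118, 0.374, 0.002]
ft_force: [1.2, 0.1, -0.8]
width: 25.4
grasp_force: 30.0
```

Call:
step_arm:
  plan:
    - [-1,-0.02,0,0.06,0,0,0]
    - [-1,0,0,0.06,0,0,0]
    - [-1,0,0,0.05,0,0,0]
    - [-1,0,0,0,0,0,0]

```text
t: 12.22
ee_pos: [655.9, -30.8, 109.4]
orientation: [3.118, 0.375, -0.001]
ft_force: [-0.0, 0.2, -0.5]
width: 25.7
grasp_force: 30.0
```

Call:
step_arm:
  plan:
    - [-0.3,0,0,0.02,0,0,0]
    - [0,0,0,0,0,0,0]
    - [1,0,0,0,0,0,0]
    - [1,0,0,0,0,0,0]
    - [1,0,0,0,0,0,0]
    - [1,0,0,0,0,0,0]
    - [1,0,0,0,0,0,0]
    - [1,0,0,0,0,0,0]

```text
t: 13.22
ee_pos: [656.1, -30.9, 108.7]
orientation: [3.118, 0.375, -0.0]
ft_force: [-0.7, 1.1, -0.1]
width: 87.9
grasp_force: 0.0
```

```bash
python3 - <<'E'
from h import *
a=grab('side'); w=grab('wrist'); 
save('s3.png',np.hstack([cv2.resize(a['pixels'][90:240,310:440],(416,480),interpolation=cv2.INTER_CUBIC),cv2.resize(w['pixels'][150:400,220:420],(384,480),interpolation=cv2.INTER_CUBIC)]))
print(get_obs()['width'],get_obs()['ft_force'])
E
```

```text
88.10167613804708 [-0.13303638 -0.48601438 -0.09394453]
```

View pics/s3.png

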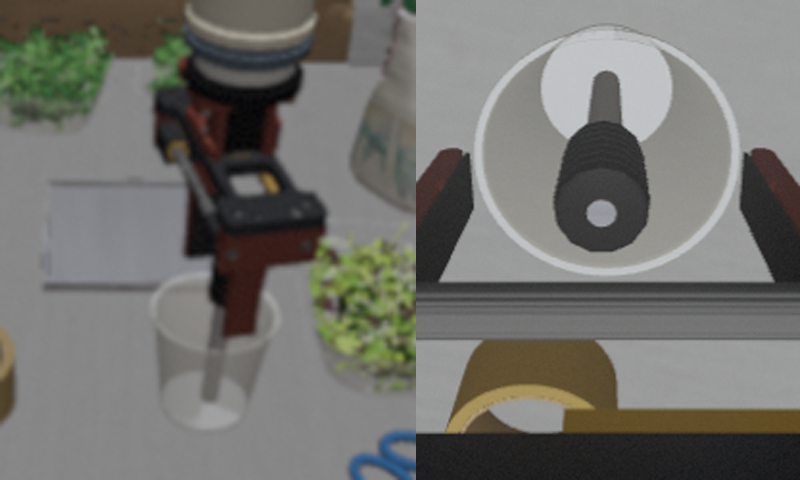

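The spindle stands free in the upright cup: tip on the base, knob at wrist-crop (600,200), fingers well clear on both sides. I rise and go back for the roll.

Call:
step_arm:
  plan:
    - [1,0,0,-0.2,0,0,0]
    - [1,0,0,-0.4,0,0,0]
    - [1,0,0,-0.6,0,0,0]
    - [1,0,0,-0.7,0,0,0]
    - [1,0,0,-0.7,0,0,0]
    - [1,0,0,-0.5,0,0,0]
    - [1,0,0,0,0,0,0]

```text
t: 14.2
ee_pos: [657.6, -30.8, 267.6]
orientation: [3.117, 0.374, 0.01]
ft_force: [1.1, 0.1, -0.6]
width: 87.8
grasp_force: 0.0
```

Call:
step_arm:
  plan:
    - [1,-0.629,0.458,0,0,0,0]
    - [1,-0.629,0.458,0,0,0,0]
    - [1,-0.629,0.458,0,0,0,0]
    - [1,-0.629,0.458,0,0,0,0]
    - [1,-0.629,0.458,0,0,0,0]
    - [1,-0.629,0.458,0,0,0,0]
    - [1,-0.629,0.458,0,0,0,0]
    - [1,-0.629,0.458,0,0,0,0]
    - [1,-0.629,0.458,0,0,0,0]
    - [1,-0.629,0.458,0,0,0,0]
    - [1,0,0,0,0,0.73,0]
    - [1,0,0,0,0,0.73,0]
    - [1,0,0,0,0,0.73,0]
    - [1,0,0,0,0,0.73,0]
    - [1,0,0,0,0,0.73,0]
    - [1,0,0,0,0,0.73,0]
    - [1,0,0,0,0,0,0]
    - [1,0,0,0,0,0,0]

```text
t: 16.45
ee_pos: [404.7, -327.7, 263.9]
orientation: [-2.956, -0.355, -0.792]
ft_force: [-0.1, -0.7, 0.5]
width: 87.6
grasp_force: 0.0
```

```bash
python3 - <<'E'
from h import *
psi=np.radians(13.7); x,y,a=axes(psi); xh=np.cross(y,a); seat=np.array([505.5,-304,78.2])
delta(Rtool(psi,-1),seat+100*a)
im=grab('wrist'); P=cloud(im); Q=P.reshape(-1,3)-seat; l=np.c_[Q@xh,Q@y,Q@a]
t=l[(abs(l[:,2]-39.5)<1.5)&(np.hypot(l[:,0],l[:,1])<45)]; print('roll top',len(t),t.mean(0).round(1),t.min(0).round(1),t.max(0).round(1),cv2.minEnclosingCircle(t[:,:2].astype(np.float32)))
s=pickle.load(open('s1.pkl','rb')); e=np.array([(315,67),(443,69),(455,148),(309,150)])/2.5+[200,120]; q=onplane(s,e,10)[:,:2]; print('tray side',q.round(1).tolist(),q.mean(0))
# cup/spindle still there: knob in side view
k=grab('side'); g=k['pixels'].max(2); P=cloud(k); m=np.zeros(g.shape,bool); m[150:225,345:410]=1; m&=(g<80); print('knob',m.sum(),np.nanmedian(P[m],0).round(1)); save('s4.png',k['pixels'])
E
```

```text
turn/0.12 [ 0.007 -0.001  0.001] shift after turn (target tool axes)/50 [-0.063  0.017  2.252] now [ 404.7 -327.7  263.9] F [-0.1 -0.7  0.5] t 16.45 w 87.55760745959964
roll top 1299 [ 3.7  0.4 39.2] [-25.3 -27.8  38. ] [31.4 28.5 41. ] ((3.0540108680725098, 0.26023367047309875), 29.00931739807129)
tray side [[521.9, 268.1], [682.1, 272.3], [685.7, 109.0], [523.5, 96.2]] [603.28435748 186.40720653]
knob 180 [657.  -40.4 127.4]
```

Call:
step_arm:
  plan:
    - [1,-0.03,0.012,0.4,0,0,0]
    - [1,0,0,0.6,0,0,0]
    - [1,0,0,0.6,0,0,0]
    - [1,0,0,0.6,0,0,0]
    - [1,0,0,0.5,0,0,0]
    - [1,0,0,0.4,0,0,0]
    - [1,0,0,0.3,0,0,0]
    - [1,0,0,0.3,0,0,0]
    - [1,0,0,0.2,0,0,0]
    - [1,0,0,0.1,0,0,0]
    - [1,0,0,0,0,0,0]
    - [1,0,0,0,0,0,0]

```text
t: 18.05
ee_pos: [501.1, -305.2, 90.6]
orientation: [-2.955, -0.355, -0.796]
ft_force: [0.1, -0.0, -0.1]
width: 87.9
grasp_force: 0.0
```

```bash
python3 - <<'E'
from h import *
psi=np.radians(13.7); x,y,a=axes(psi); xh=np.cross(y,a); seat=np.array([505.5,-304,78.2])
delta(Rtool(psi,-1),seat+5*a)
k=grab('side'); p=cv2.GaussianBlur(k['pixels'],(5,5),0).astype(int); m=((p[...,2]-p[...,0])>=4).astype(np.uint8); r=np.zeros_like(m); r[135:190,310:395]=1; m&=r
nn,lab,st,ce=cv2.connectedComponentsWithStats(m); i=1+st[1:,4].argmax(); print(st[i],ce[i]); cn=max(cv2.findContours((lab==i).astype(np.uint8),0,1)[0],key=cv2.contourArea).reshape(-1,2)
q=onplane(k,cn,6)[:,:2].astype(np.float32); print(cv2.minAreaRect(q),q.min(0),q.max(0))
E
```

```text
turn/0.12 [ 0.012 -0.018  0.004] shift after turn (target tool axes)/50 [-0.046 -0.003  0.161] now [ 501.1 -305.2   90.6] F [ 0.1 -0.  -0.1] t 18.05 w 87.8834161440284
[ 323  148   58   31 1585] [350.51608833 162.38044164]
((601.241455078125, 193.43067932128906), (169.34033203125, 156.46939086914062), 3.18459415435791) [517.8508  112.17604] [685.38306 275.93588]
```

Call:
step_arm:
  plan:
    - [1,-0.03,0,0.06,0,0,0]
    - [1,0,0,0.06,0,0,0]
    - [0.5,0,0,0,0,0,0]
    - [0.4,0,0,0,0,0,0]
    - [0.34,0,0,0,0,0,0]
    - [0.3,0,0,0,0,0,0]
    - [-1,0,0,0,0,0,0]
    - [-1,0,0,0,0,0,0]
    - [-1,0,0,0,0,0,0]

```text
t: 19.23
ee_pos: [502.8, -304.5, 84.4]
orientation: [-2.955, -0.355, -0.795]
ft_force: [-0.2, 0.1, 0.6]
width: 56.6
grasp_force: 30.0
```

Call:
step_arm:
  plan:
    - [-1,0,0,-0.1,0,0,0]
    - [-1,0,0,-0.2,0,0,0]
    - [-1,0,0,-0.3,0,0,0]
    - [-1,0,0,-0.4,0,0,0]
    - [-1,0,0,-0.4,0,0,0]
    - [-1,0,0,-0.4,0,0,0]
    - [-1,0,0,-0.4,0,0,0]
    - [-1,0,0,-0.4,0,0,0]
    - [-1,0,0,-0.4,0,0,0]
    - [-1,0,0,-0.2,0,0,0]
    - [-1,0,0,0,0,0,0]
    - [-1,0,0,0,0,-0.73,0]
    - [-1,0,0,0,0,-0.73,0]
    - [-1,0,0,0,0,-0.73,0]
    - [-1,0,0,0,0,-0.73,0]
    - [-1,0,0,0,0,-0.73,0]
    - [-1,0,0,0,0,-0.73,0]
    - [-1,0,0,0,0,0,0]
    - [-1,0,0,0,0,0,0]

```text
t: 21.6
ee_pos: [424.5, -322.9, 222.0]
orientation: [-3.119, -0.375, -0.001]
ft_force: [-0.3, 1.2, -1.7]
width: 56.7
grasp_force: 30.0
```

```bash
python3 - <<'E'
from h import *
psi=np.radians(13.7); x,y,a=axes(psi)
Rt=np.c_[x,-y,[0,0,-1.]]
o=delta(Rt,[600,194.5,222]); delta(Rt,[480,50,222]); print(o['qpos'].round(2))
im=grab('wrist'); P=cloud(im); p=np.array(o['ee_pos']); Q=P.reshape(-1,3); px=im['pixels'].reshape(-1,3)
k=(np.hypot(Q[:,0]-p[0],Q[:,1]-p[1])<31)&(px.min(1)>150)&(abs(Q[:,2]-p[2]-34)<15); t=Q[k]; t=t[:]; top=t[t[:,2]>np.nanquantile(t[:,2],.3)]
A=np.c_[top[:,:2]-p[:2],np.ones(len(top))]; c=np.linalg.lstsq(A,top[:,2]-p[2],rcond=None)[0]; print('roll top plane',len(top),c.round(3),np.std(A@c-top[:,2]+p[2]),top.mean(0)-p)
E
```

```text
turn/0.12 [-0.003 -0.005  0.004] shift after turn (target tool axes)/50 [ 5.861 -9.222 -0.   ] now [ 424.5 -322.9  222. ] F [-0.3  1.2 -1.7] t 21.6 w 56.686873056797786
turn/0.12 [-0.003 -0.005  0.004] shift after turn (target tool axes)/50 [ 2.844 -6.982 -0.   ] now [ 424.5 -322.9  222. ] F [-0.3  1.2 -1.7] t 21.6 w 56.686873056797786
[-0.67  0.29  1.83  0.    1.02  0.66]
roll top plane 4150 [1.0000e-03 1.0000e-03 3.2862e+01] 0.4013169094850201 [ 6.9042591   2.24816367 32.87356162]
```

Call:
step_arm:
  plan:
    - [-1,0.225,-0.355,0,0,0,0]
    - [-1,0.451,-0.709,0,0,0,0]
    - [-1,0.451,-0.709,0,0,0,0]
    - [-1,0.451,-0.709,0,0,0,0]
    - [-1,0.451,-0.709,0,0,0,0]
    - [-1,0.451,-0.709,0,0,0,0]
    - [-1,0.451,-0.709,0,0,0,0]
    - [-1,0.451,-0.709,0,0,0,0]
    - [-1,0.451,-0.709,0,0,0,0]
    - [-1,0.451,-0.709,0,0,0,0]
    - [-1,0.451,-0.709,0,0,0,0]
    - [-1,0.451,-0.709,0,0,0,0]
    - [-1,0.451,-0.709,0,0,0,0]
    - [-1,0.225,-0.355,0,0,0,0]
    - [-1,0,0,0,0,0,0]
    - [-1,0,0,0,0,0,0]

```text
t: 23.65
ee_pos: [599.9, 192.4, 222.0]
orientation: [3.118, 0.373, -0.002]
ft_force: [-0.1, 0.5, -0.7]
width: 56.7
grasp_force: 30.0
```

```bash
python3 - <<'E'
from h import *
psi=np.radians(13.7); x,y,a=axes(psi)
Rt=np.c_[x,-y,[0,0,-1.]]
o=delta(Rt,[600,194.5,14])
im=grab('wrist'); save('w5.png',im['pixels']); P=cloud(im)
p=cv2.GaussianBlur(im['pixels'],(5,5),0).astype(int); m=((p[...,2]-p[...,0])>=4)&(abs(P[...,2]-5)<12); q=P[m][:,:2].astype(np.float32)
print(len(q),np.quantile(q,[.002,.5,.998],axis=0).round(1))
v,u=np.nonzero(abs(P[...,2]-11)<2.5); qq=P[v,u]; qq=qq[(abs(qq[:,0]-600)<110)&(abs(qq[:,1]-194)<110)]; print(len(qq),np.quantile(qq,[.01,.99],axis=0).round(1))
E
```

```text
turn/0.12 [ 0.011  0.01  -0.007] shift after turn (target tool axes)/50 [ 0.013 -0.04   4.16 ] now [599.9 192.4 222. ] F [-0.1  0.5 -0.7] t 23.65 w 56.70821364663397
20596 [[ 268.1 -314.7]
 [ 620.1  174.4]
 [ 837.4  308.6]]
1294 [[517.4 108.9   8.7]
 [690.2 281.6  13. ]]
```

View pics/w5.png

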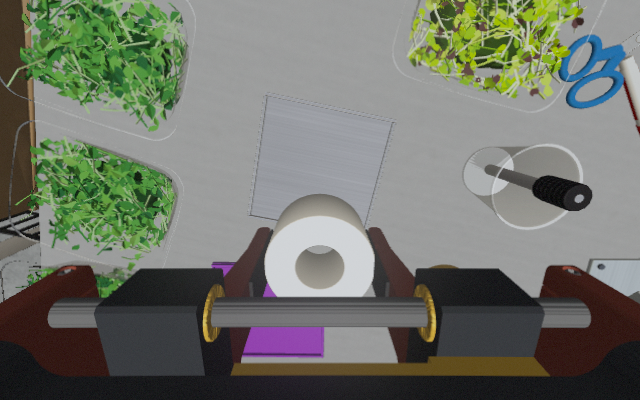

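The wrist view shows the roll held square (319,262) over the grey tray, whose corners are (265,95), (395,122) and (248,215). The spindle still stands in the cup (565,190).

```bash
python3 - <<'E'
from h import *
c=pickle.load(open('scene.pkl','rb')); s=pickle.load(open('side.pkl','rb'))
im=grab('wrist'); print(onplane(im,[(265,95),(395,122),(248,215)],10)[:,:2].round(1).tolist())
for n,P in (('w',cloud(im)),('c',cloud(c)),('s',cloud(s))):
    Q=P.reshape(-1,3); k=(Q[:,2]>40)&(Q[:,2]<150)&(Q[:,0]>540)&(Q[:,0]<665)&(Q[:,1]>95)&(Q[:,1]<400); t=Q[k]; t=t[t[:,1]>240] if len(t) else t; print(n,len(t),t.min(0).round() if len(t) else '',t.max(0).round() if len(t) else '')
E
```

```text
[[681.2, 280.6], [688.4, 113.1], [519.2, 274.9]]
w 1204 [540. 348.  40.] [665. 400.  67.]
c 286 [540. 347.  40.] [665. 400.  61.]
s 103 [540. 360.  40.] [664. 398.  62.]
```

Call:
step_arm:
  plan:
    - [-1,0.02,0,0.3,0,0,0]
    - [-1,0,0,0.5,0,0,0]
    - [-1,0,0,0.5,0,0,0]
    - [-1,0,0,0.4,0,0,0]
    - [-1,0,0,0.3,0,0,0]
    - [-1,0,0,0,0,0,0]

```text
t: 24.5
ee_pos: [600.7, 193.6, 120.9]
orientation: [3.118, 0.374, -0.004]
ft_force: [0.5, -0.4, -0.2]
width: 56.5
grasp_force: 30.0
```

Nothing is within reach of the gripper. The tray centre is about (603,194). I lower the roll.

Call:
step_arm:
  plan:
    - [-1,0,0,0.5,0,0,0]
    - [-1,0,0,0.5,0,0,0]
    - [-1,0,0,0.4,0,0,0]
    - [-1,0,0,0.3,0,0,0]
    - [-1,0,0,0.2,0,0,0]
    - [-1,0,0,0.1,0,0,0]
    - [-1,0,0,0.06,0,0,0]
    - [-1,0,0,0,0,0,0]
    - [-1,0,0,0,0,0,0]

```text
t: 25.62
ee_pos: [601.7, 193.9, 19.6]
orientation: [3.118, 0.374, 0.001]
ft_force: [0.0, -0.7, -2.2]
width: 56.6
grasp_force: 30.0
```

Call:
step_arm:
  plan:
    - [-1,0,0,0.06,0,0,0]
    - [-1,0,0,0.06,0,0,0]
    - [-1,0,0,0,0,0,0]
    - [-1,0,0,0,0,0,0]

```text
t: 26.12
ee_pos: [601.3, 193.7, 13.1]
orientation: [3.118, 0.374, -0.001]
ft_force: [0.7, -0.3, -0.4]
width: 56.7
grasp_force: 30.0
```

Call:
step_arm:
  plan:
    - [-1,0,0,0.03,0,0,0]
    - [-1,0,0,0,0,0,0]
    - [-1,0,0,0,0,0,0]

```text
t: 26.5
ee_pos: [601.4, 193.8, 12.8]
orientation: [3.118, 0.375, -0.0]
ft_force: [-4.1, -0.6, 9.8]
width: 56.6
grasp_force: 30.0
```

Contact: the roll is on the floor, so I release and retreat.

Call:
step_arm:
  plan:
    - [0.4,0,0,-0.01,0,0,0]
    - [0.6,0,0,0,0,0,0]
    - [1,0,0,0,0,0,0]
    - [1,0,0,0,0,0,0]
    - [1,0,0,0,0,0,0]
    - [1,0,0,-0.1,0,0,0]
    - [1,0,0,-0.3,0,0,0]
    - [1,0,0,-0.5,0,0,0]
    - [1,0,0,-0.6,0,0,0]
    - [1,0,0,-0.6,0,0,0]
    - [1,0,0,-0.6,0,0,0]
    - [1,0,0,-0.5,0,0,0]
    - [1,0,0,0,0,0,0]
    - [1,0,0,0,0,0,0]

```text
t: 28.25
ee_pos: [600.9, 193.8, 171.9]
orientation: [3.118, 0.374, -0.001]
ft_force: [0.2, -0.3, -1.0]
width: 88.0
grasp_force: 0.0
```

```bash
python3 - <<'E'
from h import *
im=grab('wrist'); P=cloud(im); Q=P.reshape(-1,3); px=im['pixels'].reshape(-1,3)
k=(abs(Q[:,2]-44)<4)&(np.hypot(Q[:,0]-602,Q[:,1]-194)<45)&(px.min(1)>120); t=Q[k]; A=np.c_[t[:,:2]-t[:,:2].mean(0),np.ones(len(t))]; print('roll top',len(t),np.linalg.lstsq(A,t[:,2],rcond=None)[0].round(3),cv2.minEnclosingCircle(t[:,:2].astype(np.float32)))
k=grab('side'); g=k['pixels'].max(2); P=cloud(k); m=np.zeros(g.shape,bool); m[150:225,345:410]=1; m&=(g<80); print('knob',m.sum(),np.nanmedian(P[m],0).round(1))
print(get_obs()['ee_pos'].round(1),get_obs()['t'],get_obs()['width'])
E
```

```text
roll top 1900 [-2.0000e-03 -2.0000e-03  4.5299e+01] ((602.8612670898438, 194.4640350341797), 29.172529220581055)
knob 185 [657.3 -38.7 126.8]
[600.6 193.7 171. ] 28.35 88.05992196959538
```

The roll stands flat on the tray floor (top at 45 mm, level, centred), and the knob has not moved. I hand the job in.

```bash
python3 -c "
from workcell import ctrl; print(ctrl.close_job())"
```

```text
the job is handed in; nothing more can be done
None
```

I handed the job in at about 28 s: by my measurements the spindle stands knob up in the upright cup and the label roll stands on end, centred in the grey steel tray with the gripper clear, but the hand-in returned no verdict.

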